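# Sweep the loose buttons into the trough of the sorting tray

## Robot

A 7-joint arm with a two-finger parallel gripper is mounted at the origin on a cart in front of the work surface, level with it; the furniture and walls round the work are solid. World frame = base frame: x ahead of the robot, y to its left, z up, the work surface at z = 0. Lengths are in m, angles in rad, forces in N, time in s.
With the tool pointing down it reaches from about 0.35 to 0.9 m from the base axis. Payload 8.1 kg.
Tool frame: the origin (TCP) lies between the finger pads; the fingertips stand 14 mm ahead of it and the grasp point (between the pads) lies 5 mm behind it; z points along the fingers, y is the line along which they close (so a half turn about z gives the same grasp; the last joint's range is limited). The gripper opens to 92 mm and grips with 3 to 60 N. Pads are 19 mm wide; open, the fingers measure 130 mm over their backs; the gripper's body (75 mm by 190 mm) begins 47 mm behind the grasp point.
Start: joints at [-1.431, 0.434, 0.025, 1.573, -0.012, 1.134, -0.075], TCP at [0.15, 0.607, 0.217] pointing down, gripper open.
Joint ranges: [-2.62, 2.62], [-0.44, 2.09], [-1.27, 1.32], [0.08, 2.57], [-1.32, 4.46], [0.12, 2], [-2.74, 2.74]. Speed limits (rad/s): [2.22, 2.22, 3.01, 3.01, 3.14, 3.14, 3.14].

## Interface

Orientations are given as a rotation vector (axis times angle).
In Python, from workcell import bot, camera, get_calibration gives the robot as it stands.
- The arm moves only by the tool apply_moves, never from a script. Its argument "targets" is a list of rows, each a list of 3 entries, a list of its own where there are three numbers: the shift along the tool's x, y, z in cm, then the turn, a rotation vector about the tool's x, y, z in degrees, then the opening, from -1 (shut) to 1 (fully open). A call has 1 to 20 rows; each row shifts and turns the commanded pose from where the row before left it, along the tool's axes as they then stand; what a row does not reach is not made up. A row lasts 1/12 s, in which the tool goes at most 41.7 mm and 7.16 degrees, less where a joint would pass 70% of its speed; a pose out of reach is approached as far as the arm can. A call is refused whole if a number of a shift passes 4.17 or a number of a turn 7.16, either way. A call with a gripper value outside its range is refused whole. The fingers move at their own pace and stop on an object; the grip force is fixed at half the most. Time passes only in rows, so rows that do not move let the fingers close. It gives the time, the measured TCP pose, the force, the opening and the grip force at its end, in the units of the state.
- bot.state(): the state, without advancing time (a new reading comes with each control period).
- camera(name): name is "side" or "top" or "wrist"; returns (picture, depth): 400x640x3 uint8, blue, green, red; 400x640 float32, m along the optical axis (not along the pixel's ray), 0 where there is no reading.
- get_calibration(name): a dict with "intrinsics" (3x3 intrinsics, pixels), "dist" ([k1, k2, p1, p2, k3] as OpenCV has them; the pictures are not rectified), "cam_to_world" (4x4, takes a point from camera to world coordinates). Camera axes: x right, y down, z forward; pixel columns grow to the right and rows downward; lengths in m; the calibration is good to about 2 mm. A picture is of the moment at which its call begins: read the wrist's pose just before it. get_calibration takes no time and is no camera call; for the wrist camera it gives the pose at the moment of the call.
- bot.finish_job(): hands the job in; it is judged then, once.
The state is a dict: "clock": time; "q": joint angles; "dq": joint speeds; "joint_torque": joint torques, N m; "tool_pos": TCP position; "tcp_rot": TCP orientation; "wrist_force": force on the tool from outside, world axes, zero at the start; "wrist_torque": the same for the moment, N m; "width": finger opening in m; "gripper_force": force on a finger pad.
Only numpy, scipy, OpenCV 4.12 (cv2) and the standard library are available. Lean on these libraries where they do the work, as an engineer would, in place of code of your own. Each camera call takes 0.05 s, during which the arm holds its last target. There are 200 camera calls.

## Task

Sweep the three coat buttons across the white board of the sorting tray with your fingertips, so that they drop over the board's open edge into the blue trough, one after another or together. Only push them: do not pick any of them up. Leave the pink tailor's chalk where it lies on the board, and leave the thread spool and the pin tin beside the tray where they stand.

Things in the scene. Friction and masses are not known exactly. Their poses are not given: they have to be found in the camera images.
- tray: shallow sorting tray screwed to the counter, 250 x 250 x 27 mm. Origin: centre of its underside; z up. Level white board, top 20 mm above the counter, at own x -120..120, y -120..58 mm; at +y it drops into the blue trough. A rim 5 mm thick runs round the outside, its top 27 mm above the counter. Buttons and chalk start 60 to 130 mm from the -y rim, in four lanes along y about 56 mm apart.
- edge (a point): middle of the board's open edge (no rim), on the board's top, 20 mm above the counter: tray's own (0, 58, 20) mm. The edge runs along the tray's x; sweeping along the tray's +y carries things over it into the trough.
- trough (a point): centre of the floor of the blue trough, 4 mm above the counter: tray's own (0, 89, 4) mm. The trough spans own x -120..120 mm, y 58..120 mm, and is 16 mm deep below the board's top.
- button_a: brown coat button, 28 mm across, 5 mm thick, 11 to 18 g, starting flat on the board of the tray, loose. Origin: centre of its underside.
- button_b: second brown coat button, the same: 28 mm across, 5 mm thick, 11 to 18 g, starting flat on the board of the tray, loose. Origin: centre of its underside.
- button_c: dark blue-black coat button, 28 mm across, 5 mm thick, 11 to 18 g, starting flat on the board of the tray, loose. Origin: centre of its underside.
- pink_chalk: flat pink triangular piece of tailor's chalk, 40 x 44 x 8 mm, lying loose on the board among the buttons; it stays there. Origin: centre of its underside.
- spool: white thread spool, 29 mm across, 47 mm tall, standing loose on the counter behind the tray's -y rim; it stays there. Origin: centre of its underside.
- pin_tin: round teal and white pin tin, 60 mm across, 21 mm tall, standing loose on the counter beyond the trough; it stays there. Origin: centre of its underside.
Things that resemble listed ones, but are neither listed nor needed, are in the scene too. Leave any purple or red look-alike of the button_c alone.

How it is judged:
At the end, for the whole second after the job is handed in: All three buttons lie at rest in the trough (own origin within the trough's outline and less than 16 mm above the counter, that is below the board's top); the pink chalk, the spool and the pin tin are within 20 mm of where they started (y of button_a in the frame of tray between 0.058 and 0.12 m and x of button_a in the frame of tray between -0.12 and 0.12 m and height (world z) of each of button_a, button_b, button_c below 0.016 m and linear speed of each of button_a, button_b, button_c below 0.02 m/s and y of button_b in the frame of tray between 0.058 and 0.12 m and x of button_b in the frame of tray between -0.12 and 0.12 m and y of button_c in the frame of tray between 0.058 and 0.12 m and x of button_c in the frame of tray between -0.12 and 0.12 m and distance of each of pink_chalk, spool, pin_tin from where it was at the start of the episode below 0.02 m); the robot touches nothing.
It fails at once if a button is lifted: it comes more than 12 mm above the board (height (world z) of any of button_a, button_b, button_c above 0.032 m).
It fails at once if the pink chalk is moved more than 20 mm (distance of pink_chalk from where it was at the start of the episode above 0.02 m).
It fails at once if the spool or the pin tin is moved more than 20 mm (distance of any of spool, pin_tin from where it was at the start of the episode above 0.02 m).
It also fails if it takes over 48 s, if anything falls off the work surface, if the arm or the gripper's body presses on something with over 40 N, if the wrist force passes 120 N, or if a joint passes its speed limit or range.

## Working session

There is one attempt and no reset: what is moved stays moved. The work goes in short steps, Python scripts to look and compute and a tool call to move; the robot and the scene stay as the last step left them, time stands still between calls to the robot, and variables do not carry over. Pictures are saved under pics/ and viewed, at most 10 in all, crops included, and the job is handed in when it is done.

Besides the shell and the picture viewer there is one more tool, called after ">>>" by a JSON object that holds its "fn" and its "kwargs". apply_moves: Moves the arm, as the interface text tells. Its arguments: {"type":"object","properties":{"targets":{"type":"array","items":{"type":"array"}}},"required":["targets"]}

```bash
mkdir -p pics; python3 - <<'E'
from workcell import bot,camera,get_calibration
import cv2,numpy as np
s=bot.state();print(s['clock'],s['tool_pos'],s['tcp_rot'],s['width'])
for n in('top','side'):
    p,d=camera(n);cv2.imwrite(f'pics/{n}.png',p);np.save(f'{n}.npy',d)
    c=get_calibration(n);print(n,c)
E
```

```text
0.0 [0.15019509 0.60614567 0.21613951] [-3.80550363e-01 -3.11842104e+00  2.46035758e-03] 0.09202263459274128
top {'intrinsics': array([[470.53830999,   0.        , 317.90726963],
       [  0.        , 470.53830999, 189.8013162 ],
       [  0.        ,   0.        ,   1.        ]]), 'dist': array([-0.05848092,  0.        ,  0.        ,  0.        ,  0.        ]), 'cam_to_world': array([[ 0.06839464, -0.9766708 ,  0.20355914,  0.42447388],
       [-0.99764433, -0.06803656,  0.00876502,  0.02785475],
       [ 0.00528893, -0.2036791 , -0.97902342,  0.90551841],
       [ 0.        ,  0.        ,  0.        ,  1.        ]])}
side {'intrinsics': array([[423.72781708,   0.        , 313.34510379],
       [  0.        , 423.72781708, 202.46355214],
       [  0.        ,   0.        ,   1.        ]]), 'dist': array([-0.10782327,  0.        ,  0.        ,  0.        ,  0.        ]), 'cam_to_world': array([[-0.96287849, -0.20107967,  0.18008883,  0.46155925],
       [-0.2691446 ,  0.66414054, -0.69748013,  0.63768193],
       [ 0.02064478, -0.72005855, -0.69360614,  0.62638   ],
       [ 0.        ,  0.        ,  0.        ,  1.        ]])}
```

View pics/top.png

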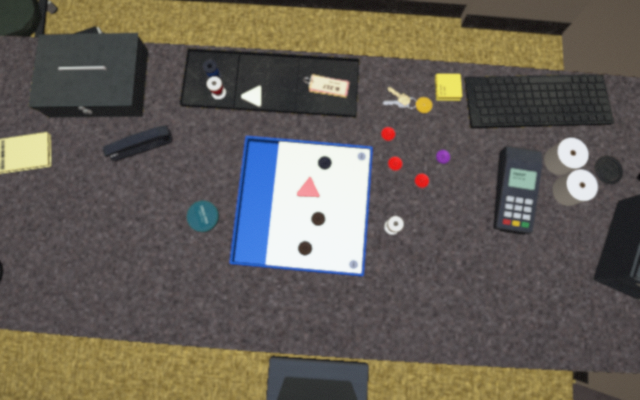

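View pics/side.png

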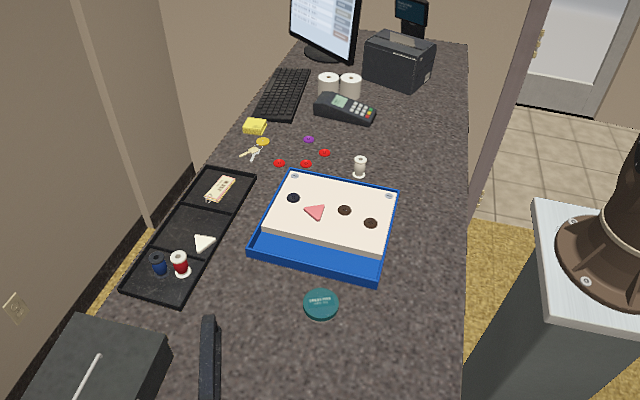

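The top view shows the blue-black button at (325,163), the chalk at (308,188), brown buttons at (318,218) and (305,248), the spool at (394,226), the tin at (202,215) and the trough on the left (world +y). The side view agrees.

```bash
cat >h.py <<'E'
import cv2,numpy as np
from workcell import bot,camera,get_calibration
from scipy.spatial.transform import Rotation as R
def ray(cal,uv,z):
    n=cv2.undistortPoints(np.array(uv,float).reshape(-1,1,2),cal['intrinsics'],cal['dist']).reshape(-1,2)
    T=cal['cam_to_world'];d=np.c_[n,np.ones(len(n))]@T[:3,:3].T
    return T[:3,3]+d*((z-T[2,3])/d[:,2:])
def find(name,p,cal):
    hsv=cv2.cvtColor(p,cv2.COLOR_BGR2HSV);o={}
    H,S,V=cv2.split(hsv)
    lab,n=None,None
    blue=((H>100)&(H<125)&(S>150)&(V>80)).astype('u1')
    white=((S<50)&(V>170)).astype('u1')
    cs=cv2.findContours(white,cv2.RETR_EXTERNAL,cv2.CHAIN_APPROX_NONE)[0]
    c=max(cs,key=cv2.contourArea);hull=cv2.convexHull(c)
    o['board']=cv2.approxPolyDP(hull,8,True).reshape(-1,2)
    m=np.zeros_like(white);cv2.fillPoly(m,[hull],1);m=cv2.erode(m,np.ones((3,3)))
    f=lambda k:[x for x in cv2.findContours(k.astype('u1'),cv2.RETR_EXTERNAL,cv2.CHAIN_APPROX_NONE)[0] if cv2.contourArea(x)>40]
    cen=lambda x:np.array([cv2.moments(x)['m10'],cv2.moments(x)['m01']])/cv2.moments(x)['m00']
    o['btn']=[cen(x) for x in f((V<110)&(m>0))]
    o['chalk']=[x.reshape(-1,2) for x in f((S>60)&(V>150)&((H<10)|(H>165))&(m>0))]
    return o
E
python3 - <<'E'
from h import *
for n in('top','side'):
    p=cv2.imread(f'pics/{n}.png');cal=get_calibration(n);o=find(n,p,cal)
    b=ray(cal,o['board'],.02)[:,:2];print(n,'board px',o['board'].tolist());print((b*1000).round())
    for x in o['btn']:print('btn',x.round(),(ray(cal,x,.0225)[0]*1000).round(1))
    for x in o['chalk']:
        w=ray(cal,x,.026)*1000;print('chalk',w.min(0).round(),w.max(0).round())
        t=cv2.minEnclosingTriangle(x)[1].reshape(-1,2);print((ray(cal,t,.026)*1000).round())
cal=get_calibration('top');print('spool',ray(cal,[394,226],.045)*1000)
print('tin',ray(cal,[202,215],.02)*1000)
s=bot.state();print(R.from_rotvec(s['tcp_rot']).as_matrix().round(3))
E
```

```text
top board px [[279, 142], [369, 150], [360, 272], [266, 263]]
[[699. 119.]
 [695. -59.]
 [458. -53.]
 [463. 123.]]
btn [305. 248.] [495.7  53.   22.5]
btn [318. 218.] [552.9  32.5  22.5]
btn [324. 162.] [663.   27.   22.5]
chalk [594.  35.  26.] [629.  75.  26.]
[[633.  53.  26.]
 [595.  79.  26.]
 [594.  32.  26.]]
side board px [[261, 225], [290, 171], [396, 193], [382, 254]]
[[700. 119.]
 [696. -55.]
 [458. -51.]
 [461. 123.]]
btn [370. 223.] [496.   53.7  22.5]
btn [344. 210.] [553.3  32.8  22.5]
btn [293. 197.] [663.2  28.3  22.5]
chalk [593.  33.  26.] [631.  78.  26.]
[[594.  31.  26.]
 [638.  55.  26.]
 [593.  86.  26.]]
spool [[ 545.1385937  -109.04726683   45.        ]]
tin [[544.30951519 252.77207181  20.        ]]
[[-0.971  0.241 -0.   ]
 [ 0.241  0.971 -0.001]
 [-0.    -0.001 -1.   ]]
```

Both cameras agree: the buttons are at (496,53), (553,33) and (663,28) mm. Tray yaw is about -1.3°, with the edge at y≈121. I'll turn the tool so its x runs along tray +y.

>>> {"fn": "apply_moves", "kwargs": {"targets": [[[0, 0, 0], [0, 0, 7], -0.8], [[0, 0, 0], [0, 0, 7], -0.8], [[0, 0, 0], [0, 0, 7], -0.8], [[0, 0, 0], [0, 0, 7], -0.8], [[0, 0, 0], [0, 0, 7], -0.8], [[0, 0, 0], [0, 0, 7], -0.8], [[0, 0, 0], [0, 0, 7], -0.8], [[0, 0, 0], [0, 0, 7], -0.8], [[0, 0, 0], [0, 0, 7], -0.8], [[0, 0, 0], [0, 0, 7], -0.8], [[0, 0, 0], [0, 0, 7], -0.8], [[0, 0, 0], [0, 0, 0], -0.8]]}}

```text
clock: 1.1
tool_pos: [0.1501, 0.6064, 0.2165]
tcp_rot: [2.245, 2.197, -0.001]
wrist_force: [-0.2, -0.1, 0.4]
width: 0.0163
gripper_force: 0.0
```

>>> {"fn": "apply_moves", "kwargs": {"targets": [[[-3, 1.7, 0], [0, 0, 0], -0.8], [[-3, 1.7, 0], [0, 0, 0], -0.8], [[-3, 1.7, 0], [0, 0, 0], -0.8], [[-3, 1.7, 0], [0, 0, 0], -0.8], [[-3, 1.7, 0], [0, 0, 0], -0.8], [[-3, 1.7, 0], [0, 0, 0], -0.8], [[-3, 1.7, 0], [0, 0, 0], -0.8], [[-3, 1.7, 0], [0, 0, 0], -0.8], [[-3, 1.7, 0], [0, 0, 0], -0.8], [[-3, 1.7, 0], [0, 0, 0], -0.8], [[-3, 1.7, 0], [0, 0, 0], -0.8], [[-3, 1.7, 0], [0, 0, 0], -0.8], [[-3, 1.7, 0], [0, 0, 0], -0.8], [[-3, 1.7, 0], [0, 0, 0], -0.8], [[-3, 1.7, 0], [0, 0, 0], -0.8], [[-3, 1.7, 0], [0, 0, 0], -0.8], [[-3, 1.7, 0], [0, 0, 0], -0.8], [[-3, 1.7, 0], [0, 0, 0], -0.8], [[-3, 1.7, 0], [0, 0, 0], -0.8], [[0, 0, 0], [0, 0, 0], -0.8]]}}

```text
clock: 2.77
tool_pos: [0.4665, 0.0251, 0.2175]
tcp_rot: [2.24, 2.198, 0.0]
wrist_force: [-0.6, 0.4, 0.4]
width: 0.0092
gripper_force: 0.0
```

>>> {"fn": "apply_moves", "kwargs": {"targets": [[[-1.5, 2.9, 0], [0, 0, 0], -0.8], [[0, 0, 3], [0, 0, 0], -0.8], [[0, 0, 3], [0, 0, 0], -0.8], [[0, 0, 3], [0, 0, 0], -0.8], [[0, 0, 3], [0, 0, 0], -0.8], [[0, 0, 3], [0, 0, 0], -0.8], [[0, 0, 1.5], [0, 0, 0], -0.8], [[0, 0, 1], [0, 0, 0], -0.8], [[0, 0, 0.4], [0, 0, 0], -0.8], [[0, 0, 0.2], [0, 0, 0], -0.8], [[0, 0, 0], [0, 0, 0], -0.8], [[0, 0, 0], [0, 0, 0], -0.8]]}}

```text
clock: 3.77
tool_pos: [0.4937, 0.0163, 0.0368]
tcp_rot: [2.238, 2.204, 0.002]
wrist_force: [0.7, -0.7, -0.1]
width: 0.009
gripper_force: 0.0
```

```bash
python3 - <<'E'
from h import *
p,d=camera('side');cv2.imwrite('pics/s2.png',cv2.resize(p[140:290,220:440],None,fx=3.4,fy=3.4))
E
```

```text
(no output)
```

View pics/s2.png

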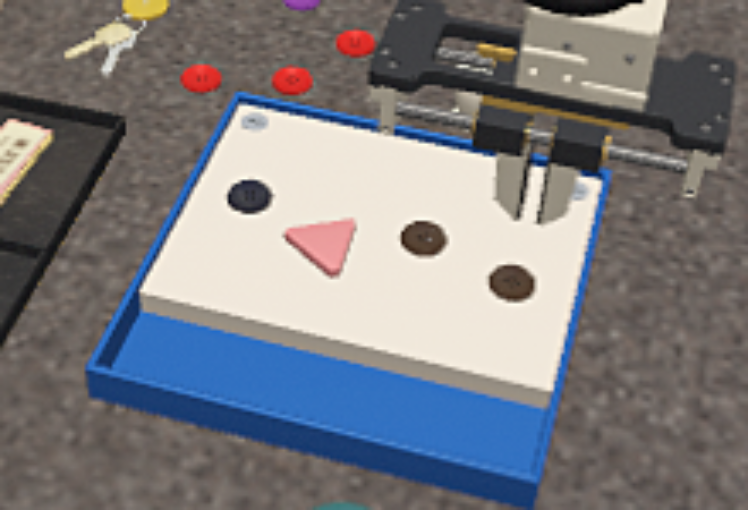

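The crop shows the fingers on the board behind the near brown button (about (512,283)), lined up. The tips are narrow, so I'll widen the gap a little to cradle the button, lower slightly and push.

>>> {"fn": "apply_moves", "kwargs": {"targets": [[[0, 0.15, 0.15], [0, 0, 0], -0.7], [[0, 0, 0], [0, 0, 0], -0.7], [[0.8, 0, 0], [0, 0, 0], -0.7], [[0.8, 0, 0], [0, 0, 0], -0.7], [[0.8, 0, 0], [0, 0, 0], -0.7], [[0.8, 0, 0], [0, 0, 0], -0.7], [[0.8, 0, 0], [0, 0, 0], -0.7], [[0.8, 0, 0], [0, 0, 0], -0.7], [[0.8, 0, 0], [0, 0, 0], -0.7], [[0.8, 0, 0], [0, 0, 0], -0.7], [[0.8, 0, 0], [0, 0, 0], -0.7], [[0.8, 0, 0], [0, 0, 0], -0.7], [[0.8, 0, 0], [0, 0, 0], -0.7], [[0.8, 0, 0], [0, 0, 0], -0.7], [[0.8, 0, 0], [0, 0, 0], -0.7], [[0, 0, 0], [0, 0, 0], -0.7], [[0, 0, 0], [0, 0, 0], -0.7]]}}

```text
clock: 5.23
tool_pos: [0.496, 0.1205, 0.0344]
tcp_rot: [2.238, 2.205, -0.0]
wrist_force: [0.5, -0.3, -1.0]
width: 0.0135
gripper_force: 0.0
```

```bash
python3 - <<'E'
from h import *
p,d=camera('side');cv2.imwrite('pics/s3.png',cv2.resize(p[140:290,220:440],None,fx=3.4,fy=3.4))
E
```

```text
(no output)
```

View pics/s3.png

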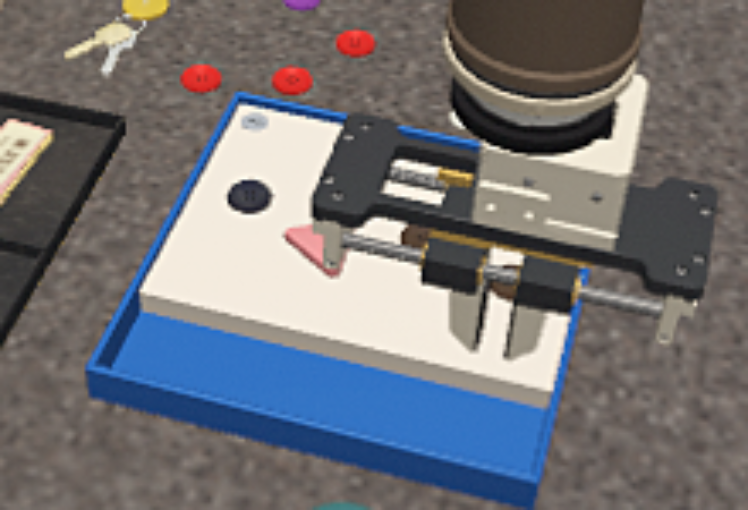

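The brown button still shows at its old place (505,280) behind the fingers, so the tips passed over it. I'll check the tip height from the image.

```bash
python3 - <<'E'
from h import *
s=bot.state();print(s['tool_pos'],s['tcp_rot'],s['wrist_force'])
cal=get_calibration('side')
Ti=np.linalg.inv(cal['cam_to_world'])
Rm=R.from_rotvec(s['tcp_rot']).as_matrix()
for dz in(.014,.005,0,-.01):
  for y in(-.007,.007):
    w=s['tool_pos']+Rm@[0,y,dz]
    uv=cv2.projectPoints(w[None],cv2.Rodrigues(Ti[:3,:3])[0],Ti[:3,3],cal['intrinsics'],cal['dist'])[0].ravel();print(dz,y,((uv-[220,140])*3.4).round())
p,d=camera('side')
for (x,y) in[(465,335),(470,343),(515,350),(505,282)]:
    u,v=int(220+x/3.4),int(140+y/3.4);z=d[v,u]
    n=cv2.undistortPoints(np.array([[[u,v]]],float),cal['intrinsics'],cal['dist']).ravel()
    print((x,y),z,(cal['cam_to_world']@[n[0]*z,n[1]*z,z,1])[:3].round(4))
E
```

```text
[0.49604518 0.1199398  0.03441502] [ 2.23876648e+00  2.20365196e+00 -2.71989988e-04] [0.61698937 0.20254485 0.09773142]
0.014 -0.007 [501. 371.]
0.014 0.007 [476. 365.]
0.005 -0.007 [502. 361.]
0.005 0.007 [477. 355.]
0 -0.007 [504. 355.]
0 0.007 [478. 349.]
-0.01 -0.007 [506. 343.]
-0.01 0.007 [480. 337.]
(465, 335) 0.758152 [0.5117 0.1306 0.0562]
(470, 343) 0.7599664 [0.5076 0.1308 0.0523]
(515, 350) 0.7532843 [0.4841 0.1314 0.0553]
(505, 282) 0.69569707 [0.4938 0.1496 0.1226]
```

```bash
python3 - <<'E'
from h import *
cal=get_calibration('side')
p,d=camera('side')
for x in(470,512):
  for y in range(325,400,6):
    u,v=int(220+x/3.4),int(140+y/3.4);z=float(d[v,u])
    n=cv2.undistortPoints(np.array([[[u,v]]],float),cal['intrinsics'],cal['dist']).ravel()
    print((x,y),(cal['cam_to_world']@[n[0]*z,n[1]*z,z,1])[:3].round(3),p[v,u])
p,d=camera('wrist');cv2.imwrite('pics/w1.png',p)
E
```

```text
(470, 325) [0.509 0.129 0.063] [133 149 156]
(470, 331) [0.508 0.13  0.059] [133 150 157]
(470, 337) [0.508 0.13  0.054] [133 149 156]
(470, 343) [0.508 0.131 0.052] [131 147 154]
(470, 349) [0.507 0.129 0.045] [128 144 151]
(470, 355) [0.508 0.11  0.018] [226 240 248]
(470, 361) [0.507 0.116 0.019] [223 236 244]
(470, 367) [0.507 0.119 0.019] [224 237 246]
(470, 373) [0.506 0.122 0.018] [168 181 190]
(470, 379) [0.505 0.125 0.015] [133 144 153]
(470, 385) [0.505 0.123 0.008] [132 149 159]
(470, 391) [0.504 0.125 0.004] [190 119  65]
(470, 397) [0.504 0.127 0.004] [200 114  44]
(512, 325) [0.488 0.13  0.071] [39 46 49]
(512, 331) [0.487 0.128 0.064] [73 83 88]
(512, 337) [0.487 0.13  0.061] [ 99 112 118]
(512, 343) [0.486 0.13  0.059] [116 130 138]
(512, 349) [0.486 0.128 0.051] [136 152 159]
(512, 355) [0.485 0.129 0.047] [126 142 149]
(512, 361) [0.486 0.109 0.018] [231 243 252]
(512, 367) [0.485 0.111 0.018] [224 237 245]
(512, 373) [0.484 0.117 0.019] [223 236 244]
(512, 379) [0.483 0.122 0.019] [224 237 245]
(512, 385) [0.483 0.124 0.016] [127 137 145]
(512, 391) [0.482 0.123 0.01 ] [134 147 154]
(512, 397) [0.482 0.123 0.007] [130 149 160]
```

View pics/w1.png

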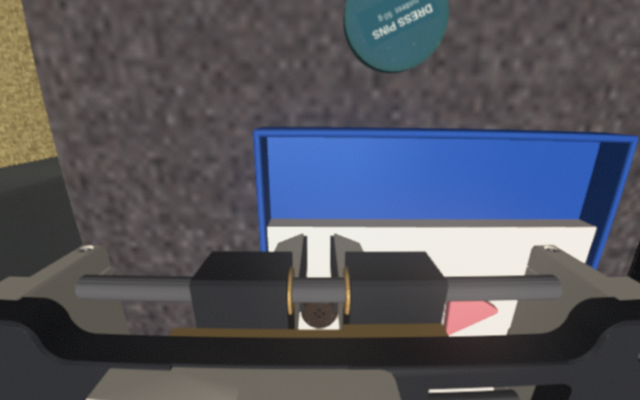

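```bash
python3 - <<'E'
from h import *
cal=get_calibration('side')
p,d=camera('side')
vv,uu=np.mgrid[225:262,345:385]
n=cv2.undistortPoints(np.c_[uu.ravel(),vv.ravel()].astype(float).reshape(-1,1,2),cal['intrinsics'],cal['dist']).reshape(-1,2)
z=d[vv,uu].ravel();w=(np.c_[n*z[:,None],z,np.ones(len(z))]@cal['cam_to_world'].T)[:,:3]
m=(w[:,2]>.023)&(w[:,2]<.07)
for x in np.arange(.47,.525,.003):
    k=m&(abs(w[:,0]-x)<.0015)
    if k.any(): i=np.argmin(np.where(k,w[:,2],9)); print(x.round(3),w[i].round(4))
cv2.imwrite('pics/s4.png',cv2.resize(p[215:265,340:390],None,fx=12,fy=12))
E
```

```text
0.473 [0.4737 0.1304 0.0575]
0.476 [0.4768 0.1303 0.0537]
0.479 [0.48   0.1302 0.0498]
0.482 [0.4817 0.13   0.049 ]
0.485 [0.485  0.1298 0.0448]
0.488 [0.4889 0.127  0.0432]
0.494 [0.494  0.0655 0.0232]
0.497 [0.4963 0.064  0.0238]
0.5 [0.4996 0.0672 0.0232]
0.503 [0.5043 0.0633 0.0235]
0.506 [0.5072 0.1296 0.0456]
0.509 [0.5092 0.1302 0.0484]
0.512 [0.5134 0.1287 0.0509]
0.515 [0.5153 0.1295 0.0539]
0.518 [0.5174 0.1295 0.0559]
0.521 [0.5197 0.1284 0.0594]
```

View pics/s4.png

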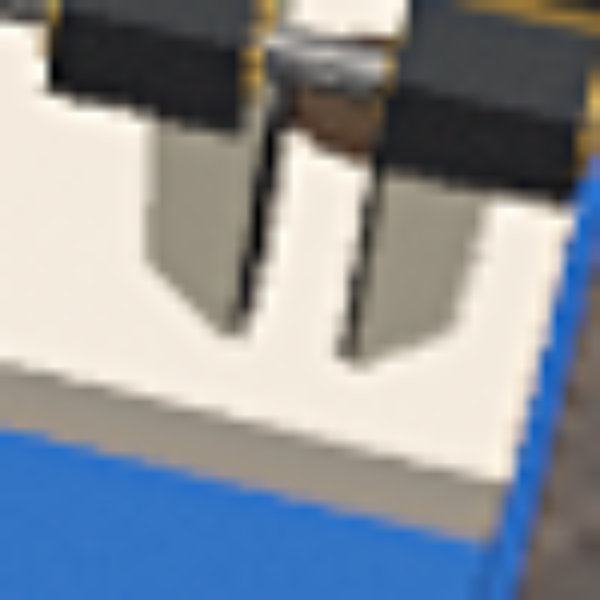

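The side close-up and depth show the fingertips ending at z≈0.042, while the readings imply 0.020. So the tips really sit about 20 mm higher than nominal, and the button (front edge y≈0.066) is untouched. I'll go back above it and descend by feel.

>>> {"fn": "apply_moves", "kwargs": {"targets": [[[0, 0, -1], [0, 0, 0], -0.7], [[-2, 0, 0], [0, 0, 0], -0.7], [[-2, 0, 0], [0, 0, 0], -0.7], [[-2, 0, 0], [0, 0, 0], -0.7], [[-2, 0, 0], [0, 0, 0], -0.7], [[-2, 0, 0], [0, 0, 0], -0.7], [[-0.8, 0, 0], [0, 0, 0], -0.7], [[0, 0, 0], [0, 0, 0], -0.7], [[0, 0, 1], [0, 0, 0], -0.7], [[0, 0, 1], [0, 0, 0], -0.7], [[0, 0, 0.5], [0, 0, 0], -0.7], [[0, 0, 0], [0, 0, 0], -0.7], [[0, 0, 0], [0, 0, 0], -0.7]]}}

```text
clock: 6.57
tool_pos: [0.4938, 0.0127, 0.0187]
tcp_rot: [-2.237, -2.204, 0.002]
wrist_force: [0.2, 0.3, 0.1]
width: 0.0137
gripper_force: 0.0
```

```bash
cat >tip.py <<'E'
from h import *
def tip(xc):
    cal=get_calibration('side');p,d=camera('side')
    vv,uu=np.mgrid[150:300,220:440]
    n=cv2.undistortPoints(np.c_[uu.ravel(),vv.ravel()].astype(float).reshape(-1,1,2),cal['intrinsics'],cal['dist']).reshape(-1,2)
    z=d[vv,uu].ravel();w=(np.c_[n*z[:,None],z,np.ones(len(z))]@cal['cam_to_world'].T)[:,:3]
    s=bot.state();t=s['tool_pos'];print(t,s['wrist_force'])
    m=(w[:,2]>.0205)&(w[:,2]<.07)&(abs(w[:,1]-t[1]-.009)<.004)
    for x in np.arange(t[0]-.02,t[0]+.021,.003):
        k=m&(abs(w[:,0]-x)<.0015)
        if k.any(): i=np.argmin(np.where(k,w[:,2],9)); print(w[i].round(4))
    return p
E
python3 -c "
from tip import *
tip(0)"
```

```text
[0.49410007 0.01251288 0.01907547] [ 0.41658849 -0.90194461 -0.03383425]
[0.473  0.0235 0.0387]
[0.4785 0.0251 0.0216]
[0.4804 0.0219 0.0322]
[0.482  0.0237 0.0307]
[0.4863 0.0215 0.0301]
[0.4892 0.0218 0.021 ]
[0.4931 0.0228 0.0208]
[0.4994 0.0222 0.0213]
[0.5014 0.023  0.0215]
[0.5039 0.0201 0.0208]
[0.5066 0.0228 0.0312]
[0.5092 0.0246 0.0208]
[0.5135 0.0219 0.0368]
```

>>> {"fn": "apply_moves", "kwargs": {"targets": [[[0, 0, 0.3], [0, 0, 0], -0.7], [[0, 0, 0], [0, 0, 0], -0.7], [[0, 0, 0], [0, 0, 0], -0.7]]}}

```text
clock: 6.87
tool_pos: [0.4944, 0.0122, 0.0165]
tcp_rot: [-2.239, -2.204, -0.0]
wrist_force: [1.3, 0.3, 0.1]
width: 0.0138
gripper_force: 0.0
```

>>> {"fn": "apply_moves", "kwargs": {"targets": [[[0, 0, 0.1], [0, 0, 0], -0.7], [[0, 0, 0], [0, 0, 0], -0.7], [[0, 0, 0], [0, 0, 0], -0.7]]}}

```text
clock: 7.12
tool_pos: [0.4944, 0.0121, 0.0155]
tcp_rot: [2.239, 2.204, 0.0]
wrist_force: [0.1, -0.1, 1.4]
width: 0.0138
gripper_force: 0.0
```

>>> {"fn": "apply_moves", "kwargs": {"targets": [[[0, 0, 0.1], [0, 0, 0], -0.7], [[0, 0, 0], [0, 0, 0], -0.7], [[0, 0, 0], [0, 0, 0], -0.7]]}}

```text
clock: 7.37
tool_pos: [0.4943, 0.0121, 0.0144]
tcp_rot: [-2.239, -2.204, 0.0]
wrist_force: [0.0, -0.7, 0.4]
width: 0.0137
gripper_force: 0.0
```

>>> {"fn": "apply_moves", "kwargs": {"targets": [[[0, 0, 0.1], [0, 0, 0], -0.7], [[0, 0, 0], [0, 0, 0], -0.7], [[0, 0, 0], [0, 0, 0], -0.7]]}}

```text
clock: 7.62
tool_pos: [0.4943, 0.0121, 0.0134]
tcp_rot: [-2.239, -2.204, 0.0]
wrist_force: [-0.0, 0.4, 0.1]
width: 0.0136
gripper_force: 0.0
```

>>> {"fn": "apply_moves", "kwargs": {"targets": [[[0, 0, 0.1], [0, 0, 0], -0.7], [[0, 0, 0], [0, 0, 0], -0.7], [[0, 0, 0], [0, 0, 0], -0.7]]}}

```text
clock: 7.87
tool_pos: [0.4943, 0.0121, 0.0124]
tcp_rot: [-2.239, -2.204, 0.0]
wrist_force: [-0.0, 0.5, -0.5]
width: 0.0139
gripper_force: 0.0
```

```bash
python3 -c "
from tip import *
p=tip(0);cv2.imwrite('pics/s5.png',cv2.resize(p[175:235,335:410],None,fx=8,fy=8))"
```

```text
[0.49432198 0.01207044 0.01239561] [0.70447446 0.11515857 0.1002504 ]
[0.4742 0.0222 0.0314]
[0.4778 0.0214 0.0268]
[0.4789 0.0237 0.0231]
[0.4832 0.0229 0.0239]
[0.4857 0.0198 0.023 ]
[0.4892 0.0218 0.021 ]
[0.4936 0.0201 0.021 ]
[0.494  0.0183 0.022 ]
[0.4995 0.0216 0.0207]
[0.5019 0.0202 0.0215]
[0.5036 0.025  0.0257]
[0.5083 0.0184 0.0208]
[0.5102 0.0199 0.0217]
[0.5142 0.0205 0.0211]
```

View pics/s5.png

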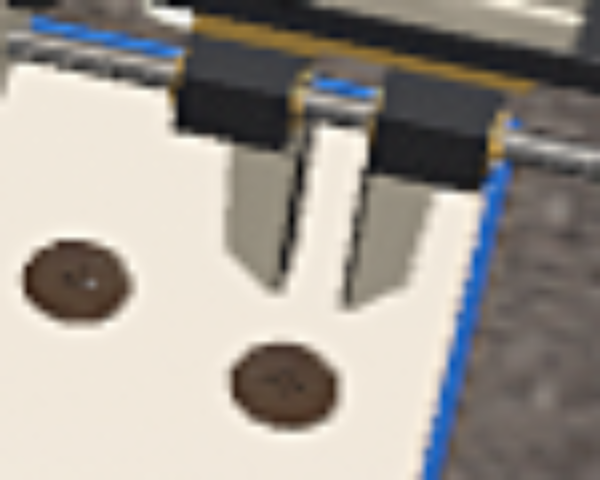

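The tips are now about at board level and near the button, which is at (283,385) in the crop, 1–2 mm to the left of the gap's lane. I'll go down one more millimetre, shift 1 mm over and push.

>>> {"fn": "apply_moves", "kwargs": {"targets": [[[0, 0.1, 0.1], [0, 0, 0], -0.7], [[0, 0, 0], [0, 0, 0], -0.7], [[0, 0, 0], [0, 0, 0], -0.7]]}}

```text
clock: 8.17
tool_pos: [0.4954, 0.0121, 0.0114]
tcp_rot: [-2.239, -2.204, -0.0]
wrist_force: [-0.3, 0.2, -0.1]
width: 0.0137
gripper_force: 0.0
```

>>> {"fn": "apply_moves", "kwargs": {"targets": [[[0.8, 0, 0], [0, 0, 0], -0.7], [[0.8, 0, 0], [0, 0, 0], -0.7], [[0.8, 0, 0], [0, 0, 0], -0.7], [[0.8, 0, 0], [0, 0, 0], -0.7], [[0, 0, 0], [0, 0, 0], -0.7]]}}

```text
clock: 8.58
tool_pos: [0.4958, 0.0468, 0.0113]
tcp_rot: [-2.235, -2.206, -0.001]
wrist_force: [-0.1, 0.6, 0.2]
width: 0.014
gripper_force: 0.0
```

```bash
python3 -c "
from h import *
p,d=camera('side');cal=get_calibration('side')
for x in find('side',p,cal)['btn']:print((ray(cal,x,.0225)[0]*1000).round(1))
cv2.imwrite('pics/s6.png',cv2.resize(p[175:265,315:410],None,fx=6,fy=6))"
```

```text
[553.2  32.7  22.5]
[496.1  62.6  22.5]
[534.1  -2.5  22.5]
[663.2  28.3  22.5]
[602.3 -34.3  22.5]
```

View pics/s6.png

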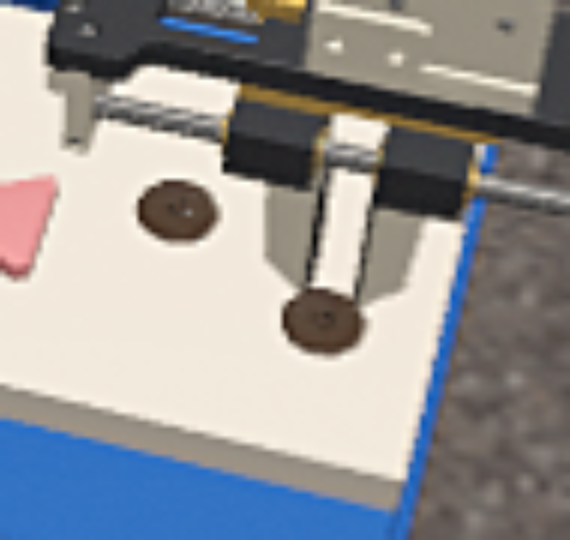

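The button is now being pushed, from y 53.7 to 62.6, and sits centred on the gap. I'll continue over the edge.

>>> {"fn": "apply_moves", "kwargs": {"targets": [[[0.8, 0, 0], [0, 0, 0], -0.7], [[0.8, 0, 0], [0, 0, 0], -0.7], [[0.8, 0, 0], [0, 0, 0], -0.7], [[0.8, 0, 0], [0, 0, 0], -0.7], [[0.8, 0, 0], [0, 0, 0], -0.7], [[0.8, 0, 0], [0, 0, 0], -0.7], [[0.8, 0, 0], [0, 0, 0], -0.7], [[0.8, 0, 0], [0, 0, 0], -0.7], [[0.8, 0, 0], [0, 0, 0], -0.7], [[0.6, 0, 0], [0, 0, 0], -0.7], [[0, 0, 0], [0, 0, 0], -0.7], [[0, 0, 0], [0, 0, 0], -0.7]]}}

```text
clock: 9.63
tool_pos: [0.4971, 0.1223, 0.0114]
tcp_rot: [2.238, 2.204, -0.0]
wrist_force: [-0.3, -0.0, 0.3]
width: 0.0141
gripper_force: 0.0
```

```bash
python3 -c "
from h import *
p,d=camera('side')
cv2.imwrite('pics/s7.png',cv2.resize(p[175:295,235:415],None,fx=4,fy=4))"
```

```text
(no output)
```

View pics/s7.png

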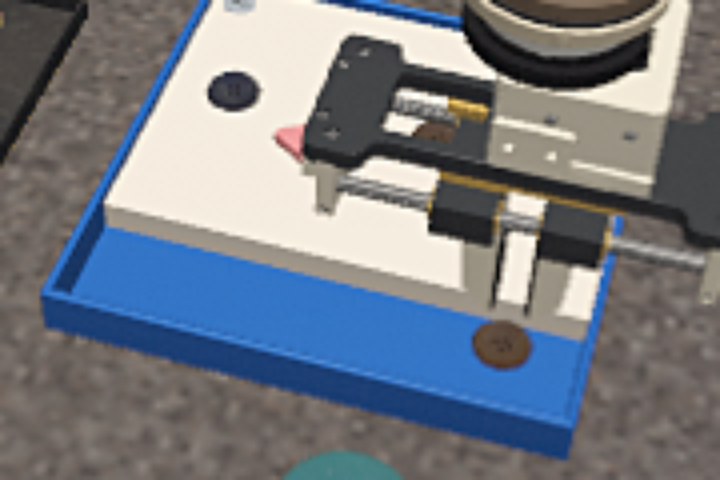

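Button one lies flat in the trough at crop (502,343). The side brackets of the gripper will pass over the chalk in the next lanes, so I'll check how low they hang.

```bash
python3 - <<'E'
from h import *
cal=get_calibration('side');p,d=camera('side')
vv,uu=np.mgrid[205:240,308:325]
n=cv2.undistortPoints(np.c_[uu.ravel(),vv.ravel()].astype(float).reshape(-1,1,2),cal['intrinsics'],cal['dist']).reshape(-1,2)
z=d[vv,uu].ravel();w=(np.c_[n*z[:,None],z,np.ones(len(z))]@cal['cam_to_world'].T)[:,:3]
k=w[(w[:,2]>.032)&(w[:,1]>.1)];print(k[np.argsort(k[:,2])[:6]].round(4))
E
```

```text
[[0.5766 0.1414 0.0866]
 [0.58   0.1555 0.0873]
 [0.5816 0.1564 0.0877]
 [0.576  0.13   0.0881]
 [0.582  0.1549 0.0886]
 [0.5836 0.1556 0.0889]]
```

>>> {"fn": "apply_moves", "kwargs": {"targets": [[[0, 0, -1.5], [0, 0, 0], -0.7], [[0, 0, -1.5], [0, 0, 0], -0.7], [[0, 0, 0], [0, 0, 0], -0.7]]}}

```text
clock: 9.98
tool_pos: [0.4985, 0.1215, 0.0434]
tcp_rot: [2.24, 2.201, 0.004]
wrist_force: [0.8, 0.8, 1.0]
width: 0.0141
gripper_force: 0.0
```

>>> {"fn": "apply_moves", "kwargs": {"targets": [[[-2.5, 1.1, 0], [0, 0, 0], -0.7], [[-2.5, 1.1, 0], [0, 0, 0], -0.7], [[-2.5, 1.1, 0], [0, 0, 0], -0.7], [[-2.5, 1.1, 0], [0, 0, 0], -0.7], [[-2.5, 1.3, 0], [0, 0, 0], -0.7], [[0, 0, 0], [0, 0, 0], -0.7], [[0, 0, 1.5], [0, 0, 0], -0.7], [[0, 0, 1], [0, 0, 0], -0.7], [[0, 0, 0.5], [0, 0, 0], -0.7], [[0, 0, 0], [0, 0, 0], -0.7], [[0, 0, 0], [0, 0, 0], -0.7]]}}

```text
clock: 10.9
tool_pos: [0.5515, -0.0037, 0.011]
tcp_rot: [-2.238, -2.203, 0.001]
wrist_force: [-0.6, -0.0, 0.4]
width: 0.0141
gripper_force: 0.0
```

>>> {"fn": "apply_moves", "kwargs": {"targets": [[[0, 0.1, 0], [0, 0, 0], -0.7], [[0.8, 0, 0], [0, 0, 0], -0.7], [[0.8, 0, 0], [0, 0, 0], -0.7], [[0.8, 0, 0], [0, 0, 0], -0.7], [[0.8, 0, 0], [0, 0, 0], -0.7], [[0.8, 0, 0], [0, 0, 0], -0.7], [[0.8, 0, 0], [0, 0, 0], -0.7], [[0.8, 0, 0], [0, 0, 0], -0.7], [[0.8, 0, 0], [0, 0, 0], -0.7], [[0.8, 0, 0], [0, 0, 0], -0.7], [[0.8, 0, 0], [0, 0, 0], -0.7], [[0.8, 0, 0], [0, 0, 0], -0.7], [[0.8, 0, 0], [0, 0, 0], -0.7], [[0.8, 0, 0], [0, 0, 0], -0.7], [[0.8, 0, 0], [0, 0, 0], -0.7], [[0.8, 0, 0], [0, 0, 0], -0.7], [[0.7, 0, 0], [0, 0, 0], -0.7], [[0, 0, 0], [0, 0, 0], -0.7], [[0, 0, 0], [0, 0, 0], -0.7]]}}

```text
clock: 12.48
tool_pos: [0.5551, 0.1236, 0.0114]
tcp_rot: [2.238, 2.205, -0.0]
wrist_force: [-0.4, 0.2, 0.2]
width: 0.0135
gripper_force: 0.0
```

```bash
cat >>h.py <<'E'
def trough():
    cal=get_calibration('side');p,d=camera('side')
    q=np.float32([[.468,.125,.009],[.708,.121,.009],[.709,.18,.009],[.470,.184,.009]])
    Ti=np.linalg.inv(cal['cam_to_world'])
    uv=cv2.projectPoints(q,cv2.Rodrigues(Ti[:3,:3])[0],Ti[:3,3],cal['intrinsics'],cal['dist'])[0].reshape(-1,2)
    m=np.zeros(p.shape[:2],'u1');cv2.fillPoly(m,[uv.round().astype(int)],1)
    k=((p[...,0]<110)&(m>0)).astype('u1')
    for c in cv2.findContours(k,cv2.RETR_EXTERNAL,cv2.CHAIN_APPROX_NONE)[0]:
        if cv2.contourArea(c)>25:
            M=cv2.moments(c);x=[M['m10']/M['m00'],M['m01']/M['m00']];print('trough',cv2.contourArea(c),np.round(x),p[int(x[1]),int(x[0])],(ray(cal,x,.009)[0]*1000).round(1))
    o=find('side',p,cal)
    for x in o['btn']:print('board dark',np.round(x),(ray(cal,x,.0225)[0]*1000).round(1))
    for x in o['chalk']:
        w=ray(cal,x,.026)*1000;print('chalk',w.min(0).round(),w.max(0).round())
E
python3 -c "
from h import *
trough()"
```

```text
trough 114.5 [360. 261.] [59 68 86] [497.6 141.2   9. ]
trough 110.0 [330. 254.] [49 57 70] [555.3 140.8   9. ]
board dark [533. 271.] [183.4  87.6  22.5]
board dark [588. 286.] [81.8 96.1 22.5]
board dark [605. 256.] [32.6  9.9 22.5]
board dark [626. 200.] [ -58.9 -182.    22.5]
```

Two buttons are in the trough, at (498,141) and (555,141). Now the third.

>>> {"fn": "apply_moves", "kwargs": {"targets": [[[0, 0, -1.5], [0, 0, 0], -0.7], [[0, 0, -1.5], [0, 0, 0], -0.7], [[0, 0, 0], [0, 0, 0], -0.7], [[-2.6, 2.2, 0], [0, 0, 0], -0.7], [[-2.6, 2.2, 0], [0, 0, 0], -0.7], [[-2.6, 2.2, 0], [0, 0, 0], -0.7], [[-2.6, 2.2, 0], [0, 0, 0], -0.7], [[-2.6, 2.1, 0], [0, 0, 0], -0.7], [[0, 0, 0], [0, 0, 0], -0.7], [[0, 0, 0], [0, 0, 0], -0.7], [[0, 0, 1.5], [0, 0, 0], -0.7], [[0, 0, 1], [0, 0, 0], -0.7], [[0, 0, 0.5], [0, 0, 0], -0.7], [[0, 0, 0], [0, 0, 0], -0.7], [[0, 0, 0], [0, 0, 0], -0.7]]}}

```text
clock: 13.78
tool_pos: [0.6613, -0.0077, 0.0111]
tcp_rot: [-2.237, -2.204, 0.001]
wrist_force: [0.6, -0.1, 0.6]
width: 0.0136
gripper_force: 0.0
```

>>> {"fn": "apply_moves", "kwargs": {"targets": [[[0, 0.15, 0], [0, 0, 0], -0.7], [[0.8, 0, 0], [0, 0, 0], -0.7], [[0.8, 0, 0], [0, 0, 0], -0.7], [[0.8, 0, 0], [0, 0, 0], -0.7], [[0.8, 0, 0], [0, 0, 0], -0.7], [[0.8, 0, 0], [0, 0, 0], -0.7], [[0.8, 0, 0], [0, 0, 0], -0.7], [[0.8, 0, 0], [0, 0, 0], -0.7], [[0.8, 0, 0], [0, 0, 0], -0.7], [[0.8, 0, 0], [0, 0, 0], -0.7], [[0.8, 0, 0], [0, 0, 0], -0.7], [[0.8, 0, 0], [0, 0, 0], -0.7], [[0.8, 0, 0], [0, 0, 0], -0.7], [[0.8, 0, 0], [0, 0, 0], -0.7], [[0.8, 0, 0], [0, 0, 0], -0.7], [[0.8, 0, 0], [0, 0, 0], -0.7], [[0.8, 0, 0], [0, 0, 0], -0.7], [[0.2, 0, 0], [0, 0, 0], -0.7], [[0, 0, 0], [0, 0, 0], -0.7], [[0, 0, 0], [0, 0, 0], -0.7]]}}

```text
clock: 15.45
tool_pos: [0.6656, 0.1211, 0.0114]
tcp_rot: [2.239, 2.203, -0.0]
wrist_force: [0.7, -0.9, -0.2]
width: 0.0136
gripper_force: 0.0
```

```bash
python3 -c "
from h import *
trough()"
```

```text
trough 117.0 [360. 261.] [57 70 87] [497.4 141.3   9. ]
trough 113.0 [330. 254.] [42 52 61] [555.3 140.7   9. ]
trough 109.0 [275. 240.] [51 47 48] [665.2 138.2   9. ]
trough 56.5 [255. 238.] [102  55  28] [703.8 144.8   9. ]
board dark [533. 268.] [181.8  81.1  22.5]
board dark [587. 285.] [82.2 95.2 22.5]
board dark [598. 253.] [45.8  5.5 22.5]
```

All three are in the trough. I'll raise straight up, move back clear and check with one last picture.

>>> {"fn": "apply_moves", "kwargs": {"targets": [[[0, 0, -2], [0, 0, 0], -0.7], [[0, 0, -3], [0, 0, 0], -0.7], [[0, 0, -3], [0, 0, 0], -0.7], [[0, 0, -3], [0, 0, 0], -0.7], [[0, 0, -3], [0, 0, 0], -0.7], [[-3, 0, 0], [0, 0, 0], -0.7], [[-3, 0, 0], [0, 0, 0], -0.7], [[-3, 0, 0], [0, 0, 0], -0.7], [[-3, 0, 0], [0, 0, 0], -0.7], [[-3, 0, 0], [0, 0, 0], -0.7], [[-3, 0, 0], [0, 0, 0], -0.7], [[-3, 0, 0], [0, 0, 0], -0.7], [[-3, 0, 0], [0, 0, 0], -0.7], [[0, 0, 0], [0, 0, 0], -0.7], [[0, 0, 0], [0, 0, 0], -0.7]]}}

```text
clock: 16.75
tool_pos: [0.6609, -0.1226, 0.1518]
tcp_rot: [2.245, 2.197, -0.001]
wrist_force: [0.3, 0.6, -0.4]
width: 0.014
gripper_force: 0.0
```

```bash
python3 -c "
from h import *
trough();p,d=camera('side');cv2.imwrite('pics/s8.png',p)"
```

```text
trough 121.0 [360. 261.] [54 63 82] [497.4 141.    9. ]
trough 120.0 [330. 254.] [54 68 88] [554.8 140.8   9. ]
trough 110.5 [275. 240.] [48 46 46] [665.2 138.3   9. ]
trough 59.5 [255. 238.] [96 52 27] [703.7 144.8   9. ]
chalk [593.  33.  26.] [631.  82.  26.]
```

View pics/s8.png

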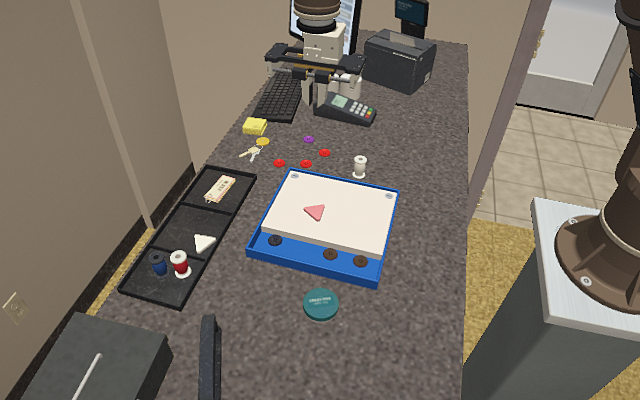

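The three buttons lie in the trough at (275,240), (330,254) and (360,261). The chalk (315,212), spool (360,167) and tin (321,304) haven't moved, and the arm is clear.

```bash
python3 -c "
from workcell import bot
print(bot.finish_job())"
```

```text
the job is handed in; nothing more can be done
None
```

I swept all three buttons into the trough and handed the job in after about 17 s on the robot's clock. The last picture shows the chalk, spool and pin tin where they started; no verdict came back.

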